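# Lock the white wheel on the measuring mount with a push nut

## Task

Clamp the white wheel on its measuring mount: take the toothed push nut and press it straight down the plain shaft, flange first, carrying the wheel and its softly sprung seat down until they come up firm against the hidden stop, so that the teeth bite and keep the wheel clamped tight when you let go. The stop's height is unknown, so go by feel, and do not press so hard that the brittle wheel cracks; leave the other things on the desk where they are.

Things in the scene. Friction and masses are not known exactly. Their poses are not given: they have to be found in the camera images.
- nut: Steel push nut lying flange down: flange 70 mm wide, 6 mm thick; collar 38 mm wide, up to 36 mm above the underside: grip this, fingertips just above the flange. Bore 20 mm (32 in the collar). Six teeth, 16 to 22 mm up, drag on the 16 mm shaft with 4 to 8 N while moving down. On a pause they bite at once and the felt force drops by up to 12 N. 90 g. Origin: centre of underside, z up.
- wheel: White brittle wheel, 90 mm wide, 24 mm thick, bore 22 mm, loose on the seat round the shaft. Origin: centre of underside, z up. Pressed, it sinks softly (1 to 4 N), then at a hidden depth of 2 to 16 mm meets a firm sprung stop (8 N/mm). Released, the nut must bear on it with over 6 N; over 34 N cracks it. Press in one slow unbroken stroke, stopping at 19 N in all, drag included.
- mount: Fixed measuring mount: square grey base 130 mm wide and 20 mm thick; from its centre rises a plain steel shaft 16 mm thick with a domed tip 131 mm above the underside; around the shaft a round aluminium seat 84 mm across, its top 59 mm above the underside, on which the wheel lies. Origin: centre of the underside of the base; z up along the shaft.
- shaft_tip (a point): The top of the mount's plain shaft, on its axis, 131 mm above the desk.
- spacer: Bystander: plain flat steel ring, 70 mm across, 12 mm thick, 28 mm hole, no collar and no teeth. Not the nut. Origin: centre of the underside.
- marker: Bystander: black marker pen lying on the desk, 130 mm long, 16 mm thick. Origin under its middle, x along it.
- mouse: Bystander: black computer mouse, 110 by 62 by 35 mm. Origin: centre of the underside.
- cast: Bystander: white plaster cast with a row of teeth, 60 by 75 by 33 mm. Origin: centre of the underside.
- jar: Bystander: small clear jar with a white cap, 52 mm across, 65 mm high. Origin: centre of the underside.
- driver: Bystander: screwdriver with a black handle, lying on the desk.
There are look-alikes about, which are no part of the job. What is shaped like the nut but orange or yellow is not meant.

How it is judged:
By the outcome, as a careful person would: the job done as asked, in the order asked, and still so for the second after the job is handed in, with the robot touching nothing.
It also fails if it takes over 42 s, if anything falls off the work surface, if the arm or the gripper's body presses on something with over 40 N, if the wrist force passes 120 N, or if a joint passes its speed limit or range.

## Robot

A 7-joint arm with a two-finger parallel gripper is mounted at the origin on the work surface. World frame = base frame: x ahead of the robot, y to its left, z up, the work surface at z = 0. Lengths are in m, angles in rad, forces in N, time in s.
With the tool pointing down it reaches from about 0.425 to 0.95 m from the base axis. Payload 4.7 kg.
Tool frame: the origin (TCP) lies between the finger pads; the fingertips stand 17 mm ahead of it and the grasp point (between the pads) lies 2 mm behind it; z points along the fingers, y is the line along which they close (so a half turn about z gives the same grasp; the last joint's range is limited). The gripper opens to 85 mm and grips with 20 to 120 N. Pads are 22 mm wide; open, the fingers measure 114 mm over their backs; the gripper's body (76 mm by 85 mm) begins 54 mm behind the grasp point. The pads swing forward as they close: fully open they stand 13 mm farther back than shut.
Start: joints at [1.172, 0.469, -0.049, 1.532, 0.024, 1.141, -0.082], TCP at [0.244, -0.629, 0.248] pointing down, gripper open.
Joint ranges: [-2.59, 2.59], [-0.33, 1.99], [-1.39, 1.29], [0.1, 2.45], [-1.04, 4.18], [0.21, 1.99], [-2.66, 2.66]. Speed limits (rad/s): [2.57, 2.57, 3.14, 3.14, 3.14, 3.14, 3.14].

## Interface

Orientations are given as a unit quaternion [x, y, z, w].
In Python, from workcell import manip gives the robot as it stands.
- The arm moves only by the shell command python3 -m inch 'ROWS' [FORCE]. ROWS is JSON, a list of rows, each a list of 3 entries, a list of its own where there are three numbers: the closure, from -1 (fully open) to 1 (shut), so that 0 is half open, then the shift along the tool's x, y, z in units of 30 mm (1.0 is 30 mm), then the turn about the tool's z in units of 6 degrees (1.0 is 6 degrees). A call has 1 to 10 rows; each row is the pose to reach, as a shift and turn from the pose commanded when the call began, along the tool's axes at that moment; what a row does not reach only later rows make up. A row lasts 1/10 s, in which the tool goes at most 50 mm and 8.59 degrees, less where a joint would pass 70% of its speed; a pose out of reach is approached as far as the arm can. A call with a gripper value outside its range is refused whole. The fingers move at their own pace and stop on an object; FORCE is the grip in N (left out, the last holds). Time passes only in rows, so rows that repeat a pose let the fingers close. It gives the time, the measured TCP pose, the force, the opening and the grip force at its end, in the units of the state.
- manip.sense(): the state, without advancing time (a new reading comes with each control period).
- manip.read_camera(name): name is "scene" or "side" or "wrist"; returns (picture, depth): 400x640x3 uint8, blue, green, red; 400x640 float32, m along the optical axis (not along the pixel's ray), 0 where there is no reading.
- manip.camera_model(name): a dict with "fov_y" (degrees; the focal length in pixels is half the picture's height over the tangent of half this angle, whatever the lens; pixels are square), "cx", "cy" (the principal point, pixels), "distortion" ([k1, k2, p1, p2, k3] as OpenCV has them; the pictures are not rectified), "eye" and "orientation" of the camera in the world. Camera axes: x right, y up, looking along -z (the intrinsics and any distortion apply to the point x, -y, -z); pixel columns grow to the right and rows downward; lengths in m; the calibration is good to about 2 mm. A picture is of the moment at which its call begins: read the wrist's pose just before it. camera_model takes no time and is no camera call; for the wrist camera it gives the pose at the moment of the call.
- manip.finish_job(): hands the job in; it is judged then, once.
The state is a dict: "time_s": time; "joint_positions": joint angles; "joint_vel": joint speeds; "tau": joint torques, N m; "ee_pos": TCP position; "ee_rot": TCP orientation; "contact_force": force on the tool from outside, world axes, zero at the start; "moment": the same for the moment, N m; "finger_gap": opening from 0.0 (shut) to 1.0 (fully open); "gripper_force": force on a finger pad.
Only numpy, scipy, OpenCV 4.12 (cv2) and the standard library are available. Lean on these libraries where they do the work, as an engineer would, in place of code of your own. Each camera call takes 0.05 s, during which the arm holds its last target. There are 200 camera calls.

## Working session

There is one attempt and no reset: what is moved stays moved. The work goes in short steps, Python scripts to look and compute and a shell command to move; the robot and the scene stay as the last step left them, time stands still between calls to the robot, and variables do not carry over. Pictures are saved under pics/ and viewed, at most 10 in all, crops included, and the job is handed in when it is done.

```bash
mkdir -p pics; cat > h.py <<'E'
from workcell import manip
import numpy as np, cv2
from scipy.spatial.transform import Rotation as R
def K(m):
    f=200/np.tan(np.radians(m["fov_y"])/2); return np.array([[f,0,m["cx"]],[0,f,m["cy"]],[0,0,1.]])
def ray(m,uv):
    p=cv2.undistortPoints(np.array([[uv]],float),K(m),np.array(m["distortion"],float))[0,0]
    return np.array(m["eye"]),R.from_quat(m["orientation"]).apply([p[0],-p[1],-1.])
def onplane(m,uv,z):
    e,d=ray(m,uv); return e+d*(z-e[2])/d[2]
def atdepth(m,uv,dep):
    e,d=ray(m,uv); return e+d*dep
E
python3 - <<'E'
from h import *
for n in("scene","side","wrist"):
    m=manip.camera_model(n);im,d=manip.read_camera(n);print(n,m)
    cv2.imwrite(f"pics/{n}0.png",im);np.save(f"pics/{n}0.npy",d)
s=manip.sense();print(s)
E
```

```text
scene {'fov_y': 42.11609646975435, 'cx': 310.9290328169309, 'cy': 201.2671225277377, 'distortion': array([-0.04238495,  0.        ,  0.        ,  0.        ,  0.        ]), 'eye': array([ 1.48027813, -0.29063209,  1.03979576]), 'orientation': array([0.32795385, 0.21495186, 0.5262923 , 0.75449214])}
side {'fov_y': 50.06314987067438, 'cx': 331.623633516535, 'cy': 195.65734951514867, 'distortion': array([-0.09893595,  0.        ,  0.        ,  0.        ,  0.        ]), 'eye': array([0.39956817, 1.02647398, 0.71469069]), 'orientation': array([-0.04690261,  0.49065882,  0.86666585, -0.07709973])}
wrist {'fov_y': 65.9595407704682, 'cx': 318.911274992753, 'cy': 200.74952343888043, 'distortion': array([0.01765081, 0.        , 0.        , 0.        , 0.        ]), 'eye': array([ 0.32230701, -0.59888081,  0.37363109]), 'orientation': array([-0.13567534,  0.09398653, -0.55729752,  0.81374333])}
{'time_s': 0.15, 'joint_positions': array([ 1.17209311,  0.46926855, -0.04860874,  1.53342093,  0.0241022 ,
        1.14096202, -0.08229767]), 'joint_vel': array([-0.00024992, -0.00222766, -0.00048578, -0.00463599, -0.00031323,
       -0.00078086,  0.00058814]), 'tau': array([ 7.93488907e-04, -5.10766983e+01, -4.65288281e-02, -2.37980551e+01,
        1.06929074e-02,  5.36903332e-03, -1.09703223e-06]), 'ee_pos': array([ 0.24384336, -0.62897559,  0.24749357]), 'ee_rot': array([ 9.82950291e-01,  1.83870014e-01, -1.55131400e-04, -7.20174474e-04]), 'contact_force': array([-0.17095134, -0.6887716 ,  0.50082082]), 'moment': array([ 0.00578537, -0.04333991, -0.06246876]), 'gripper_force': 0.0, 'finger_gap': 1.0025052543986908}
```

View pics/scene0.png

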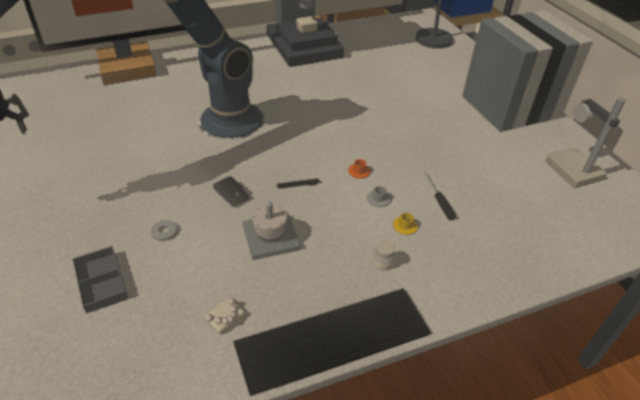

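View pics/side0.png

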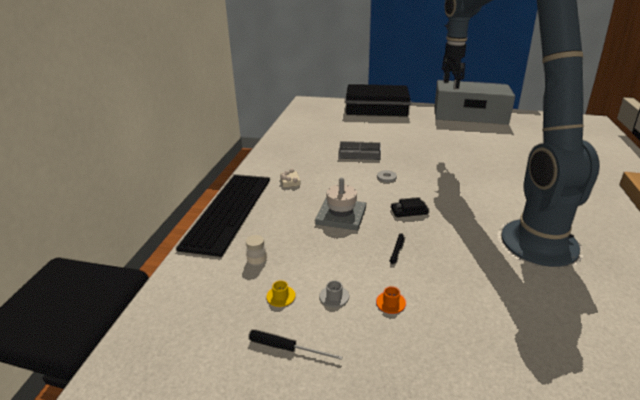

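Scene view: candidates are orange (360,168), grey (379,196) and yellow (405,222), all nut-shaped, plus the flat ring (164,229), which is the spacer. The grey one is steel with a collar, so it is the nut. The shaft tip is at about (269,204), or (341,180) in the side view.

```bash
python3 - <<'E'
from h import *
ms=manip.camera_model("scene");md=manip.camera_model("side")
S=cv2.imread("pics/scene0.png");D=cv2.imread("pics/side0.png")
a=cv2.resize(S[150:260,220:430],None,fx=3.8,fy=3.8)[:290];b=cv2.resize(D[165:320,250:430],None,fx=3.2,fy=3.2)
c=cv2.resize(S[150:240,220:430],(798,342));d=cv2.resize(D[165:315,250:420],(290,256))
o=np.zeros((600,798,3),np.uint8);o[:342]=c;o[343:599,:290]=d;cv2.imwrite("pics/c1.png",o)
print("nut",onplane(ms,(379,189),.036),onplane(md,(334,284),.036),onplane(ms,(379,198),.003),onplane(md,(334,296),.003))
print("tip",onplane(ms,(269,204),.131),onplane(md,(341,180),.131))
E
```

```text
nut [0.52734844 0.30134272 0.036     ] [0.53036552 0.30120149 0.036     ] [0.53111728 0.30358354 0.003     ] [0.52957276 0.30614607 0.003     ]
tip [ 0.57576464 -0.04076315  0.131     ] [ 0.56713208 -0.01998104  0.131     ]
```

View pics/c1.png

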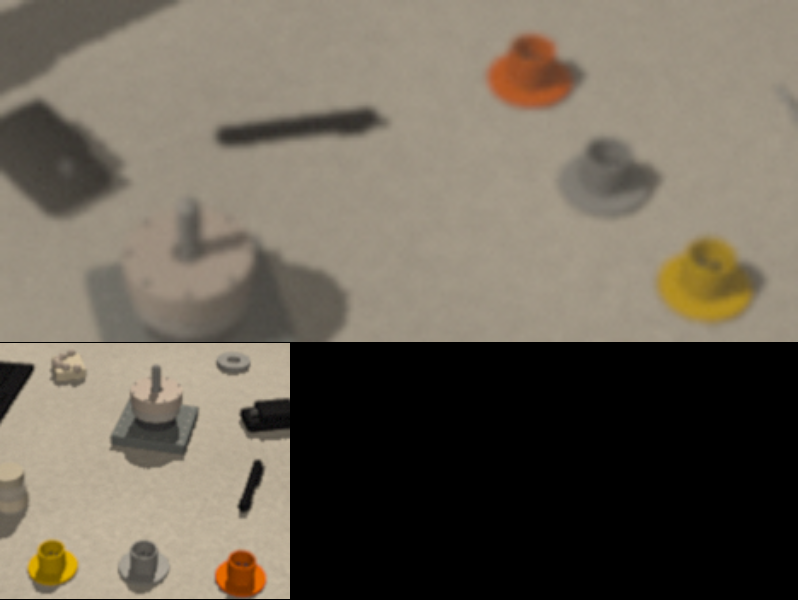

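The grey part at scene (379,196) is steel with a collar, so it is the nut, at about (0.530, 0.303). The orange and yellow parts are look-alikes. The mount is near (0.57, -0.03), so I'll go past it for a wrist look.

```bash
python3 -m inch '[[-1,[15.5,-14.7,0],0],[-1,[15.5,-14.7,0],0],[-1,[15.5,-14.7,0],0],[-1,[15.5,-14.7,0],0],[-1,[15.5,-14.7,0],0],[-1,[15.5,-14.7,0],0],[-1,[15.5,-14.7,0],0],[-1,[15.5,-14.7,0],0],[-1,[15.5,-14.7,0],0],[-1,[15.5,-14.7,0],0]]'
```

```text
time_s: 1.15
ee_pos: [0.4582, -0.1756, 0.2484]
ee_rot: [0.983, 0.184, 0.0, 0.0]
contact_force: [1.4, 0.4, -0.1]
finger_gap: 1.0
gripper_force: 0.0
```

```bash
python3 -m inch '[[-1,[3.4,-3.1,0],0],[-1,[3.4,-3.1,0],0],[-1,[3.4,-3.1,0],0],[-1,[3.4,-3.1,0],0],[-1,[3.4,-3.1,0],0]]'; python3 - <<'E'
from h import *
m=manip.camera_model("wrist");im,d=manip.read_camera("wrist")
cv2.imwrite("pics/w1.png",im);np.save("pics/w1.npy",d);np.save("pics/w1m.npy",m,allow_pickle=True);print(m["eye"],R.from_quat(m["orientation"]).apply([0,0,-1]))
E
```

```text
time_s: 1.65
ee_pos: [0.5194, -0.0531, 0.248]
ee_rot: [0.983, 0.185, -0.0, 0.0]
contact_force: [-1.1, -0.8, 0.5]
finger_gap: 1.0
gripper_force: 0.0
[ 0.59778455 -0.02271072  0.374176  ] [-0.30403348 -0.11839402 -0.94527588]
```

View pics/w1.png

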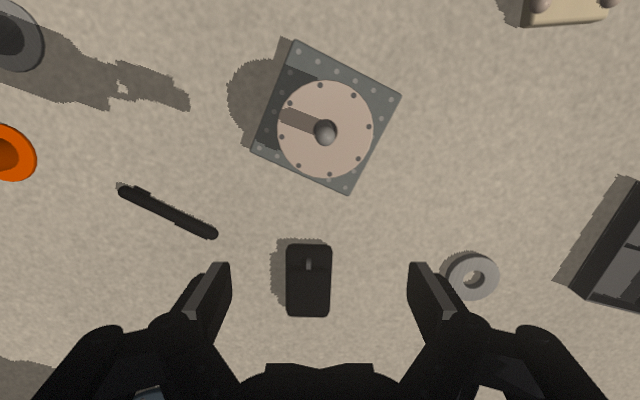

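The wrist view shows the shaft tip at about (325,131) and the white wheel disc centred at about (325,129).

```bash
python3 - <<'E'
from h import *
m=np.load("pics/w1m.npy",allow_pickle=True).item();im=cv2.imread("pics/w1.png");d=np.load("pics/w1.npy")
g=im.astype(int)
mk=((g[...,2]-g[...,0]>15)&(g[...,2]>120)).astype(np.uint8)
# wheel by depth: world z of each pixel in the box
pts=[]
for v in range(60,200,1):
  for u in range(250,400,1):
    if d[v,u]>0: p=atdepth(m,(u,v),d[v,u]); pts.append((*p,u,v))
P=np.array(pts);
w=P[abs(P[:,2]-.083)<.004]; print("wheel",len(w),(w[:,:2].max(0)+w[:,:2].min(0))/2,w[:,:2].max(0)-w[:,:2].min(0),np.median(w[:,2]))
t=P[(P[:,2]>.1)&(P[:,2]<.14)]; print("shaft",len(t),t[:,:3].min(0),t[:,:3].max(0)); 
tt=t[t[:,2]>.126];print("tip",len(tt),tt.mean(0))
E
```

```text
wheel 6969 [ 0.56956618 -0.03834376] [0.08900264 0.08885042] 0.08364295411744088
shaft 355 [ 0.56275102 -0.04538247  0.10134503] [ 0.57835432 -0.02973154  0.13285531]
tip 288 [ 5.70798257e-01 -3.75223293e-02  1.29360893e-01  3.24065972e+02
  1.35524306e+02]
```

```bash
python3 -m inch '[[-1,[4.6,-10.9,0],0],[-1,[4.6,-10.9,0],0],[-1,[4.6,-10.9,0],0],[-1,[4.6,-10.9,0],0],[-1,[4.6,-10.9,1],0],[-1,[4.6,-10.9,2],0],[-1,[4.6,-10.9,2],0],[-1,[4.6,-10.9,2],0],[-1,[4.6,-10.9,2],0],[-1,[4.6,-10.9,2],0]]'; cat > look.py <<'E'
from h import *
import sys
m=manip.camera_model("wrist");s=manip.sense();im,d=manip.read_camera("wrist")
cv2.imwrite(f"pics/{sys.argv[1]}.png",im);e=s["ee_pos"];z0,z1=float(sys.argv[2]),float(sys.argv[3]);cx,cy=(float(a) for a in sys.argv[4:6])
vs,us=np.nonzero(d>0)
k=cv2.undistortPoints(np.stack([us,vs],1).astype(float)[:,None],K(m),np.array(m["distortion"],float))[:,0]
P=np.array(m["eye"])+R.from_quat(m["orientation"]).apply(np.c_[k[:,0],-k[:,1],-np.ones(len(k))])*d[vs,us][:,None]
w=(P[:,2]>z0)&(P[:,2]<z1)&(np.hypot(P[:,0]-cx,P[:,1]-cy)<.05);q=P[w]
c,r=cv2.minEnclosingCircle(q[:,:2].astype(np.float32))
print(len(q),"circle",c,r,"medz",np.median(q[:,2]),"uv",us[w].mean(),vs[w].mean());t=np.r_[c,0.]-np.r_[e[:2],0];print("ee",e,"tool shift units",R.from_quat(s["ee_rot"]).inv().apply(t)/.03)
E
python3 look.py w2 0.031 0.041 .529 .303
```

```text
time_s: 2.7
ee_pos: [0.5308, 0.2985, 0.1882]
ee_rot: [0.983, 0.183, -0.0, 0.001]
contact_force: [-0.1, -0.1, -0.7]
finger_gap: 1.004
gripper_force: 0.0
436 circle (0.5307663679122925, 0.30410701036453247) 0.019114697352051735 medz 0.03622800424272757 uv 312.98623853211006 186.1559633027523
ee [0.530806   0.29849719 0.18820648] tool shift units [ 0.06588465 -0.17500743 -0.00037866]
```

View pics/w2.png

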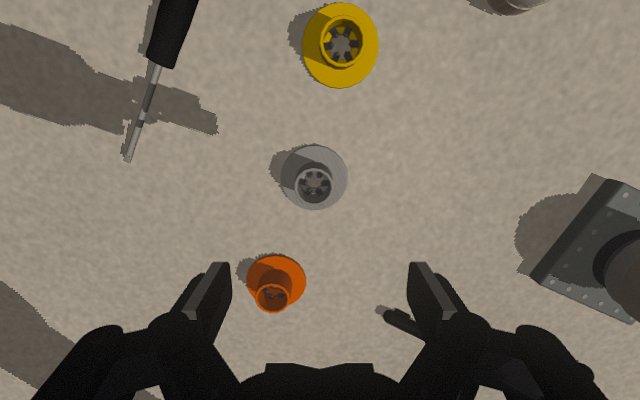

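The wrist view shows the grey toothed nut's collar at (313,186), radius 19 mm and top at 36 mm, which matches. Descending and gripping.

```bash
python3 -m inch '[[-1,[0.07,-0.18,1.5],0],[-1,[0.07,-0.18,3],0],[-1,[0.07,-0.18,4.2],0],[-1,[0.07,-0.18,4.9],0],[-1,[0.07,-0.18,5.2],0],[-1,[0.07,-0.18,5.4],0],[-1,[0.07,-0.18,5.4],0],[-1,[0.07,-0.18,5.4],0]]' 60
python3 -m inch '[[1,[0,0,0],0],[1,[0,0,0],0],[1,[0,0,0],0],[1,[0,0,0],0],[1,[0,0,0],0],[1,[0,0,0],0],[1,[0,0,0],0],[1,[0,0,0],0]]' 60
```

```text
time_s: 3.55
ee_pos: [0.531, 0.3068, 0.0278]
ee_rot: [0.983, 0.183, 0.001, -0.0]
contact_force: [0.7, 0.1, 0.8]
finger_gap: 0.996
gripper_force: 0.0
time_s: 4.35
ee_pos: [0.5303, 0.3068, 0.0272]
ee_rot: [0.983, 0.184, 0.0, 0.0]
contact_force: [-1.0, -1.0, 5.6]
finger_gap: 0.43
gripper_force: 59.5
```

```bash
python3 -m inch '[[1,[0,0,-0.5],0],[1,[0,0,-1.5],0],[1,[0,0,-3],0],[1,[0,0,-4.5],0],[1,[-1,3,-5.4],0],[1,[-4.9,11.2,-5.4],0],[1,[-4.9,11.2,-5.4],0],[1,[-4.9,11.2,-5.4],0],[1,[-4.9,11.2,-5.4],0],[1,[-4.9,11.2,-5.4],0]]'
```

```text
time_s: 5.35
ee_pos: [0.5176, 0.0075, 0.1864]
ee_rot: [0.983, 0.184, 0.001, 0.0]
contact_force: [1.1, 0.4, -0.3]
finger_gap: 0.429
gripper_force: 60.2
```

```bash
python3 -m inch '[[1,[-0.9,2.0,0],0],[1,[-0.9,2.0,0],0],[1,[-0.9,2.0,0],0],[1,[-0.9,2.0,0],0],[1,[-0.9,2.0,0],0]]'; python3 look.py w3 0.123 0.136 .5705 -.0375; python3 - <<'E'
from h import *
s=manip.sense();e=s["ee_pos"];m=manip.camera_model("wrist");im,d=manip.read_camera("wrist")
vs,us=np.nonzero(d>0)
k=cv2.undistortPoints(np.stack([us,vs],1).astype(float)[:,None],K(m),np.array(m["distortion"],float))[:,0]
P=np.array(m["eye"])+R.from_quat(m["orientation"]).apply(np.c_[k[:,0],-k[:,1],-np.ones(len(k))])*d[vs,us][:,None]
T=R.from_quat(s["ee_rot"]).inv().apply(P-e)
# flange (tool z ~ +21..27), half-plane visible
for lo,hi in((-.013,-.005),(.015,.025)):
  w=(T[:,2]>lo)&(T[:,2]<hi)&(np.hypot(T[:,0],T[:,1])<.045)
  q=T[w];print(lo,len(q),q.min(0),q.max(0),np.median(q[:,2]))
np.save("pics/T.npy",np.c_[T,us,vs])
E
```

```text
time_s: 5.85
ee_pos: [0.5148, -0.0543, 0.1858]
ee_rot: [0.983, 0.185, 0.0, -0.0]
contact_force: [0.7, 0.7, -1.2]
finger_gap: 0.429
gripper_force: 60.2
551 circle (0.5705321431159973, -0.03777020052075386) 0.007958360947668552 medz 0.12934596266539616 uv 326.7441016333938 140.35753176043556
ee [ 0.5148212  -0.05433143  0.18579425] tool shift units [1.93051560e+00 1.62551002e-01 1.49375244e-03]
-0.013 2850 [-0.01954116 -0.03207768 -0.01299683] [ 0.01885561  0.03241804 -0.00500022] -0.0089841275902366
0.015 5172 [-0.01703494 -0.03466504  0.01500066] [0.03443828 0.03471889 0.02498763] 0.02062871227607696
```

View pics/w3.png

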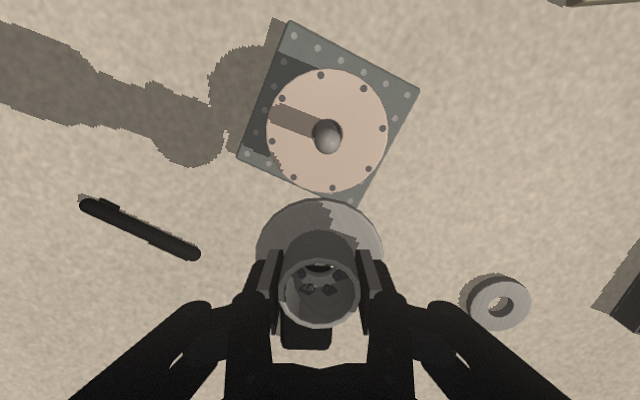

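The nut is held square and centred: flange y ±34.7 mm, x centre -0.4 mm. The shaft tip is at (327,140). Moving over the shaft.

```bash
python3 -m inch '[[1,[1,0.16,0],0],[1,[1.94,0.16,0],0],[1,[1.94,0.16,0],0],[1,[1.94,0.16,0],0],[1,[1.94,0.16,0],0],[1,[1.94,0.16,0],0]]'; python3 - <<'E'
from h import *
s=manip.sense();print(R.from_quat(s["ee_rot"]).inv().apply(np.array([.5709,-.0376,.17])-s["ee_pos"])/.03,s["contact_force"],s["ee_pos"])
E
```

```text
time_s: 6.55
ee_pos: [0.5698, -0.0401, 0.1853]
ee_rot: [0.983, 0.184, -0.0, 0.0]
contact_force: [0.6, 0.7, -1.3]
finger_gap: 0.429
gripper_force: 60.2
[ 0.0635708  -0.064227    0.51131307] [ 0.61986658  0.72375741 -1.30504362] [ 0.56982986 -0.04007738  0.18534158]
```

```bash
python3 -m inch '[[1,[0.06,-0.06,0.2],0],[1,[0.06,-0.06,0.4],0],[1,[0.06,-0.06,0.6],0],[1,[0.06,-0.06,0.6],0],[1,[0.06,-0.06,0.6],0]]'; python3 - <<'E'
from h import *
s=manip.sense();print(R.from_quat(s["ee_rot"]).inv().apply(np.array([.5709,-.0376,.17])-s["ee_pos"])/.03,s["contact_force"],s["ee_pos"])
m=manip.camera_model("wrist");im,d=manip.read_camera("wrist");cv2.imwrite("pics/w4.png",cv2.resize(im[200:400,170:480],None,fx=2.5,fy=2.5))
E
```

```text
time_s: 7.05
ee_pos: [0.5715, -0.0376, 0.1671]
ee_rot: [0.983, 0.184, -0.0, -0.0]
contact_force: [0.4, -0.1, -0.9]
finger_gap: 0.424
gripper_force: 60.2
[-0.01981144 -0.00890073 -0.09731668] [ 0.40893772 -0.14071692 -0.87012889] [ 0.57154902 -0.03763422  0.16708013]
```

View pics/w4.png

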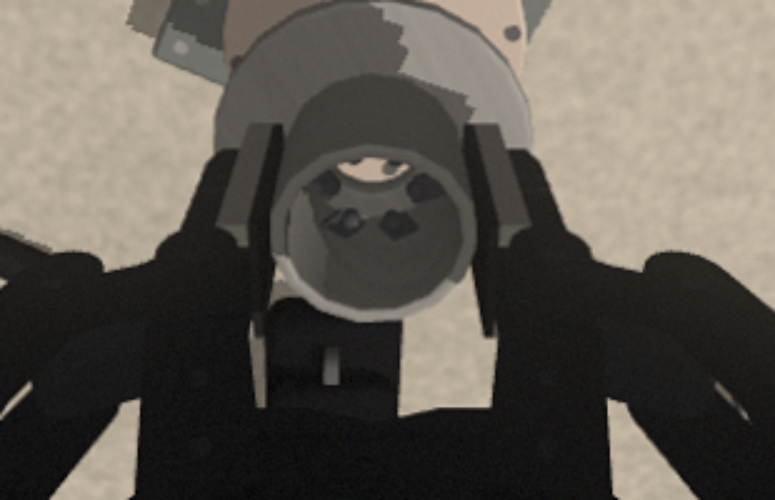

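Centred to within 0.7 mm. Lowering over the dome until just short of the teeth.

```bash
python3 -m inch '[[1,[-0.02,-0.01,0.1],0],[1,[-0.02,-0.01,0.2],0],[1,[-0.02,-0.01,0.3],0],[1,[-0.02,-0.01,0.4],0],[1,[-0.02,-0.01,0.5],0],[1,[-0.02,-0.01,0.6],0],[1,[-0.02,-0.01,0.6],0]]'
```

```text
time_s: 7.8
ee_pos: [0.5707, -0.0375, 0.1489]
ee_rot: [0.983, 0.184, -0.0, -0.0]
contact_force: [0.1, 0.5, -0.8]
finger_gap: 0.43
gripper_force: 60.2
```

```bash
python3 -m inch '[[1,[0,0,0.1],0],[1,[0,0,0.2],0],[1,[0,0,0.3],0],[1,[0,0,0.4],0],[1,[0,0,0.5],0],[1,[0,0,0.6],0],[1,[0,0,0.7],0],[1,[0,0,0.8],0],[1,[0,0,0.88],0],[1,[0,0,0.95],0]]'
```

```text
time_s: 8.8
ee_pos: [0.5713, -0.0374, 0.121]
ee_rot: [0.983, 0.184, 0.0, 0.0]
contact_force: [-1.2, -0.5, 4.1]
finger_gap: 0.43
gripper_force: 60.6
```

```bash
python3 -m inch '[[1,[0,0,0.04],0],[1,[0,0,0.08],0],[1,[0,0,0.12],0],[1,[0,0,0.16],0],[1,[0,0,0.2],0],[1,[0,0,0.23],0],[1,[0,0,0.26],0],[1,[0,0,0.29],0],[1,[0,0,0.32],0],[1,[0,0,0.35],0]]'
```

```text
time_s: 9.8
ee_pos: [0.571, -0.0375, 0.1104]
ee_rot: [0.983, 0.184, 0.0, 0.0]
contact_force: [-0.1, -0.8, 3.0]
finger_gap: 0.43
gripper_force: 60.5
```

```bash
python3 -m inch '[[1,[0,0,0.013],0],[1,[0,0,0.026],0],[1,[0,0,0.039],0],[1,[0,0,0.052],0],[1,[0,0,0.065],0]]'
```

```text
time_s: 10.3
ee_pos: [0.5711, -0.0375, 0.1085]
ee_rot: [0.983, 0.184, 0.0, 0.0]
contact_force: [-0.5, 0.5, 4.5]
finger_gap: 0.433
gripper_force: 60.6
```

```bash
python3 -m inch '[[1,[0,0,0.012],0],[1,[0,0,0.024],0],[1,[0,0,0.036],0],[1,[0,0,0.048],0]]'
```

```text
time_s: 10.7
ee_pos: [0.571, -0.0375, 0.107]
ee_rot: [0.983, 0.184, 0.0, 0.0]
contact_force: [-0.7, -1.4, 4.3]
finger_gap: 0.429
gripper_force: 60.6
```

```bash
python3 -m inch '[[1,[0,0,0.012],0],[1,[0,0,0.024],0],[1,[0,0,0.036],0],[1,[0,0,0.048],0]]'
```

```text
time_s: 11.1
ee_pos: [0.5711, -0.0375, 0.1056]
ee_rot: [0.983, 0.184, 0.0, 0.0]
contact_force: [-0.2, -0.5, 3.5]
finger_gap: 0.43
gripper_force: 60.6
```

```bash
python3 -m inch '[[1,[0,0,0.012],0],[1,[0,0,0.024],0],[1,[0,0,0.036],0],[1,[0,0,0.048],0],[1,[0,0,0.06],0]]'
```

```text
time_s: 11.6
ee_pos: [0.5711, -0.0375, 0.1038]
ee_rot: [0.983, 0.184, 0.0, 0.0]
contact_force: [-0.6, -0.9, 4.1]
finger_gap: 0.426
gripper_force: 60.7
```

```bash
python3 -m inch '[[1,[0,0,0.012],0],[1,[0,0,0.024],0],[1,[0,0,0.036],0],[1,[0,0,0.048],0],[1,[0,0,0.06],0]]'
```

```text
time_s: 12.1
ee_pos: [0.571, -0.0375, 0.102]
ee_rot: [0.983, 0.184, 0.0, 0.0]
contact_force: [0.1, -0.4, 4.7]
finger_gap: 0.435
gripper_force: 60.7
```

```bash
python3 -m inch '[[1,[0,0,0.012],0],[1,[0,0,0.024],0],[1,[0,0,0.036],0],[1,[0,0,0.048],0],[1,[0,0,0.06],0]]'
```

```text
time_s: 12.6
ee_pos: [0.5711, -0.0374, 0.1002]
ee_rot: [0.983, 0.184, 0.0, 0.0]
contact_force: [-0.3, -0.3, 3.6]
finger_gap: 0.432
gripper_force: 60.7
```

```bash
python3 -m inch '[[1,[0,0,0.012],0],[1,[0,0,0.024],0],[1,[0,0,0.036],0],[1,[0,0,0.048],0],[1,[0,0,0.06],0]]'
```

```text
time_s: 13.1
ee_pos: [0.5711, -0.0375, 0.0984]
ee_rot: [0.983, 0.184, 0.0, 0.0]
contact_force: [-0.9, -0.3, 3.8]
finger_gap: 0.429
gripper_force: 60.7
```

```bash
python3 -m inch '[[1,[0,0,0.012],0],[1,[0,0,0.024],0],[1,[0,0,0.036],0],[1,[0,0,0.048],0]]'
```

```text
time_s: 13.5
ee_pos: [0.5711, -0.0375, 0.097]
ee_rot: [0.983, 0.184, 0.0, 0.0]
contact_force: [-0.2, 0.2, 4.4]
finger_gap: 0.434
gripper_force: 60.7
```

```bash
python3 -m inch '[[1,[0,0,0.012],0],[1,[0,0,0.024],0],[1,[0,0,0.036],0],[1,[0,0,0.048],0]]'
```

```text
time_s: 13.9
ee_pos: [0.571, -0.0375, 0.0955]
ee_rot: [0.983, 0.184, 0.0, 0.0]
contact_force: [-0.5, -1.5, 4.2]
finger_gap: 0.428
gripper_force: 60.7
```

```bash
python3 -m inch '[[1,[0,0,0.012],0],[1,[0,0,0.024],0],[1,[0,0,0.036],0],[1,[0,0,0.048],0]]'
```

```text
time_s: 14.3
ee_pos: [0.5711, -0.0375, 0.0945]
ee_rot: [0.983, 0.184, 0.0, 0.0]
contact_force: [-1.5, -0.4, 9.5]
finger_gap: 0.434
gripper_force: 61.0
```

The stop is felt. Continuing finely.

```bash
python3 -m inch '[[1,[0,0,0.012],0],[1,[0,0,0.024],0]]'
```

```text
time_s: 14.5
ee_pos: [0.5711, -0.0374, 0.0942]
ee_rot: [0.983, 0.184, 0.0, 0.0]
contact_force: [-2.5, -0.4, 11.7]
finger_gap: 0.432
gripper_force: 61.3
```

```bash
python3 -m inch '[[1,[0,0,0.012],0],[1,[0,0,0.024],0],[1,[0,0,0.036],0]]'
```

```text
time_s: 14.8
ee_pos: [0.5712, -0.0374, 0.0937]
ee_rot: [0.983, 0.184, 0.0, 0.0]
contact_force: [-3.5, -1.3, 15.5]
finger_gap: 0.432
gripper_force: 61.7
```

```bash
python3 -m inch '[[1,[0,0,0.013],0],[1,[0,0,0.026],0]]'
```

```text
time_s: 15.0
ee_pos: [0.5713, -0.0374, 0.0933]
ee_rot: [0.983, 0.184, 0.0, 0.0]
contact_force: [-4.5, -1.2, 18.5]
finger_gap: 0.431
gripper_force: 61.9
```

```bash
python3 -m inch '[[1,[0,0,0],0],[1,[0,0,0],0],[1,[0,0,0],0]]'
```

```text
time_s: 15.3
ee_pos: [0.5713, -0.0374, 0.0933]
ee_rot: [0.983, 0.184, 0.0, 0.0]
contact_force: [-3.6, -0.8, 17.0]
finger_gap: 0.429
gripper_force: 61.9
```

```bash
python3 -m inch '[[1,[0,0,-0.03],0],[1,[0,0,-0.06],0],[1,[0,0,-0.06],0]]' && python3 -m inch '[[-1,[0,0,0],0],[-1,[0,0,0],0],[-1,[0,0,0],0],[-1,[0,0,0],0],[-1,[0,0,0],0],[-1,[0,0,0],0]]'
```

```text
time_s: 15.6
ee_pos: [0.5712, -0.0374, 0.0938]
ee_rot: [0.983, 0.184, 0.0, 0.0]
contact_force: [-0.4, 0.3, 8.2]
finger_gap: 0.427
gripper_force: 60.9
time_s: 16.2
ee_pos: [0.571, -0.0374, 0.0932]
ee_rot: [0.983, 0.184, -0.0, -0.0]
contact_force: [1.6, -0.8, 0.1]
finger_gap: 1.002
gripper_force: 0.0
```

```bash
python3 -m inch '[[-1,[0,0,-0.5],0],[-1,[0,0,-1.5],0],[-1,[0,0,-3],0],[-1,[0,0,-4.5],0],[-1,[-1,0,-4.5],0],[-1,[-1.5,0,-4.5],0],[-1,[-1.5,0,-4.5],0],[-1,[-1.5,0,-4.5],0]]'; python3 look.py w5 0.09 0.112 .5705 -.0375;python3 look.py w6 0.066 0.078 .5705 -.0375
```

```text
time_s: 17.0
ee_pos: [0.5287, -0.0539, 0.2279]
ee_rot: [0.983, 0.184, -0.0, -0.0]
contact_force: [0.1, 0.0, -0.4]
finger_gap: 0.999
gripper_force: 0.0
742 circle (0.5707364678382874, -0.03748046234250069) 0.01899576559662819 medz 0.10283711282029034 uv 318.56064690026955 144.78571428571428
ee [ 0.52872404 -0.0538805   0.22794444] tool shift units [ 1.50332536e+00 -4.30686882e-03 -8.03031257e-04]
5740 circle (0.5697694420814514, -0.03838478401303291) 0.04472250118851662 medz 0.07233053374661647 uv 319.74337979094076 137.03327526132404
ee [ 0.52915087 -0.05358798  0.22784732] tool shift units [ 1.44558728e+00  1.68199655e-02 -5.09269064e-04]
```

View pics/w6.png

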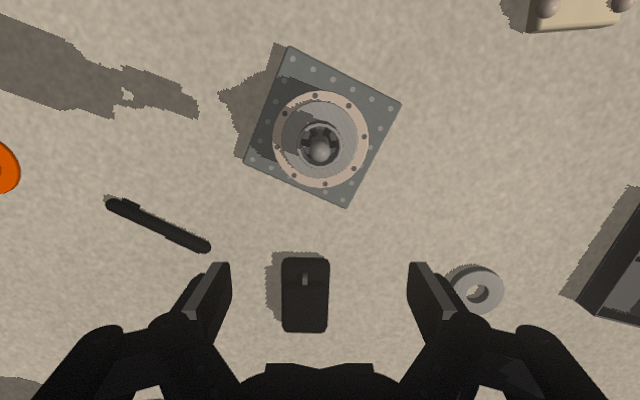

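The wrist view shows the nut seated on the wheel at (319,145), with its collar top at 0.103 m, the height it was pressed to. The gripper is clear and nothing else was touched.

```bash
python3 -c "
from workcell import manip
print(manip.finish_job())"
```

```text
the job is handed in; nothing more can be done
None
```

The steel push nut is pressed down the shaft onto the wheel: I stopped at 18.5 N felt against the firm stop, released it and handed the job in at about 17 s; the clamp force wasn't measured after release, but I estimate 10–14 N on the wheel (over 6 N needed, under 34 N to crack).

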